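# Turn the wide leaf of the panel sample book

## Robot

A 6-joint arm with a two-finger parallel gripper is mounted at the origin on the work surface. World frame = base frame: x ahead of the robot, y to its left, z up, the work surface at z = 0. Lengths are in mm, angles in rad, forces in N, time in s.
With the tool pointing down it reaches from about 275 to 975 mm from the base axis. Payload 8.4 kg.
Tool frame: the origin (TCP) lies on the front face of the gripper's body, between the roots of the fingers; the fingertips stand 88 mm ahead of it and the grasp point (between the pads) lies 69 mm ahead of it (arm.tcp_to_grasp is the z of the grasp point in the tool frame, in mm); z points along the fingers, y is the direction in which the jaws open and shut (so a half turn about z gives the same grasp; the last joint's range is limited). The gripper opens to 92 mm and grips with 3 to 60 N. Pads are 20 mm wide; open, the fingers measure 128 mm over their backs; the gripper's body (75 mm by 189 mm) begins 69 mm behind the grasp point.
Start: joints at [-1.14, 0.353, 1.633, -0, 1.155, -0.002], TCP at [262.133, -567.375, 302.683] pointing down, gripper open.
Joint ranges: [-2.63, 2.63], [-0.92, 2.1], [0.06, 2.66], [-1.3, 4.44], [0, 2.69], [-3.02, 3.02]. Speed limits (rad/s): [2.22, 2.22, 2.79, 3.14, 3.14, 3.14].

## Interface

Orientations are given as a unit quaternion [x, y, z, w].
In Python, from workcell import arm gives the robot as it stands.
- The arm moves only by the tool move_arm, never from a script. Its argument "steps" is a list of rows, each an object of numbers: "x", "y", "z": the shift along the tool's x, y, z in units of 25 mm (1.0 is 25 mm); "ax", "ay", "az": the turn, a rotation vector about the tool's x, y, z in units of 5 degrees (1.0 is 5 degrees); "fingers": the finger opening in mm, from 0 to 91.9. A call has 1 to 5 rows; each row shifts and turns the commanded pose from where the row before left it, along the tool's axes as they then stand; what a row does not reach is not made up. A row lasts 1/10 s, in which the tool goes at most 50 mm and 8.59 degrees, less where a joint would pass 70% of its speed; a pose out of reach is approached as far as the arm can. A call is refused whole if a number of a shift passes 1 or a number of a turn 1, either way. A call with a gripper value outside its range is refused whole. The fingers move at their own pace and stop on an object; "grip_force" is the grip in N (left out, the last holds). Time passes only in rows, so rows that do not move let the fingers close. It gives the time, the measured TCP pose, the force and the opening at its end, in the units of the state.
- arm.observe(): the state, without advancing time (a new reading comes with each control period).
- arm.snapshot(name): name is "side" or "top" or "wrist"; returns the picture (480x640x3 uint8, red, green, blue); there is no depth.
- arm.camera_info(name): a dict with "mtx" (3x3 intrinsics, pixels), "distortion" ([k1, k2, p1, p2, k3] as OpenCV has them; the pictures are not rectified), "R" (3x3) and "t" (3): a world point X has camera coordinates R X + t. Camera axes: x right, y down, z forward; pixel columns grow to the right and rows downward; lengths in mm; the calibration is good to about 2 mm. A picture is of the moment at which its call begins: read the wrist's pose just before it. camera_info takes no time and is no camera call; for the wrist camera it gives the pose at the moment of the call.
- arm.close_job(): hands the job in, once; it reports no verdict.
The state is a dict: "time_s": time; "qpos": joint angles; "dq": joint speeds; "joint_efforts": joint torques, N m; "tool_pos": TCP position; "orientation": TCP orientation; "force": force on the tool from outside, world axes, zero at the start; "torque": the same for the moment, N m; "opening": opening from 0.0 (shut) to 1.0 (fully open).
Only numpy, scipy, OpenCV 4.12 (cv2) and the standard library are available. Lean on these libraries where they do the work, as an engineer would, in place of code of your own. Each camera call takes 0.05 s, during which the arm holds its last target. There are 200 camera calls.

## Task

In the sample book lying open on the table, turn the wider of the two raised leaves over the spine until it lies flat on the other half of the book, by pushing and pressing it with closed fingertips: do not pinch it and do not fling it over. Leave the narrow leaf beside it as it stands and do not disturb the things around the book, then draw back clear.

Things in the scene. Friction and masses are not known exactly. Their poses are not given: they have to be found in the camera images.
- book: The sample book of acoustic wall-panel finishes, fastened to the table, open and lying flat; 225 mm along its spine, 300 mm across. Origin: on the table under the middle of the spine. Its x axis runs along the spine, its z axis points up; the two leaves start over its -y half, and +y is the other half. On each half there is a stack of glued-down boards, top 16 mm above the table. The spine is a 6 mm rod 22 mm above the table, held in three low posts 26 mm high.
- wide (a joint): Angle of the wide leaf about the spine (rad): 0 is flat over the -y half of the book, 1.571 upright, 3.142 (its stop) flat over the +y half. It starts standing ajar, between 0.8 and 1.25. The hinge is stiff (about 0.13 N m), so the leaf stays at any angle where it is left and does not fall; it must be pushed all the way over and down. Pushing level against the free edge may bind while the leaf is low; push up and over along the edge's arc.
- wide_hinge (a point): Point on the spine axis in the middle of the wide leaf's width, 22 mm above the table, 46 mm from the middle of the spine towards the book's +x end. It turns with the wide leaf.
- wide_edge (a point): Middle of the free edge of the wide leaf, 130 mm from the spine axis. The wide leaf is a stiff board 108 mm wide along the spine, 7 mm thick over its two grey facings and 3 mm thick at the bare rim (3 mm wide, 8 mm at the free edge).
- narrow_edge (a point): Middle of the free edge of the narrow leaf, the neighbour on the same spine: 70 mm wide, 100 mm from spine to free edge, its middle 61 mm from the middle of the spine towards the book's -x end; a gap of about 18 mm lies between the two leaves. It starts raised 0.2 to 0.55 rad above flat over the -y half, on an equally stiff hinge, and is to stay so.
- remote: hand remote control, 150 x 45 x 18 mm, lying flat; loose, not to be disturbed. Origin: middle of its underside.
- tape: roll of tape lying flat, a ring 90 mm across and 25 mm high; loose, not to be disturbed. Origin: middle of its underside.
- jar: clear jar with a metal cap, 56 mm across and 70 mm high; loose, not to be disturbed. Origin: middle of its underside.
- screwdriver: screwdriver lying on the table; loose, not to be disturbed. Origin: on its long axis, about the middle.
- mug: white mug, 76 mm across (without its handle) and 85 mm high; loose, not to be disturbed. Origin: middle of its underside.
- level: short aluminium spirit level, 160 x 25 x 45 mm, standing on its long edge; loose, not to be disturbed. Origin: middle of its underside.
- adapter: black plug adapter, 50 x 45 x 32 mm, with two brass blades; loose, not to be disturbed. Origin: middle of its underside.

How it is judged (in metres and radians):
On the way, in this order (a step that is already met when the one before it is completed fails the run):
1. the wide leaf is past upright (value of joint wide above 1.75 rad).
2. the wide leaf lies flat on the other half (value of joint wide above 3.07 rad), for 0.2 s.
At the end, for the whole second after the job is handed in: The wide leaf lies flat on the book's +y half (within 0.08 rad of its stop) and at rest, the narrow leaf's free edge is within 20 mm of where it was, and every loose thing within 30 mm of its start (value of joint wide above 3.06 rad and velocity of joint wide between -0.05 and 0.05 rad/s and distance of narrow_edge from where it was at the start of the episode below 0.02 m and distance of each of remote, tape, jar, screwdriver, mug, level, adapter from where it was at the start of the episode below 0.03 m); the robot touches nothing.
It fails at once if the wide leaf is pinched (both of its facings pressed by the fingers at once) (contact force between the fingers and wide_c1 above 1 N and contact force between the fingers and wide_c2 above 1 N).
It fails at once if the wide leaf is flung over (faster than 6 rad/s) (velocity of joint wide above 6 rad/s or velocity of joint wide below -6 rad/s).
It fails at once if the narrow leaf is moved by more than 20 mm at its free edge (distance of narrow_edge from where it was at the start of the episode above 0.02 m).
It fails at once if a thing around the book is moved by more than 30 mm or lifted (distance of any of remote, tape, jar, screwdriver, mug, level, adapter from where it was at the start of the episode above 0.03 m).
It also fails if it takes over 35 s, if anything falls off the work surface, if the arm or the gripper's body presses on something with over 40 N, if the wrist force passes 120 N, or if a joint passes its speed limit or range.

## Working session

There is one attempt and no reset: what is moved stays moved. The work goes in short steps, Python scripts to look and compute and a tool call to move; the robot and the scene stay as the last step left them, time stands still between calls to the robot, and variables do not carry over. Pictures are saved under pics/ and viewed, about 8 in all and at most 12, crops included, and the job is handed in when it is done.

Besides the shell and the picture viewer there is one more tool, called after "Call:" by a JSON object that holds its "api" and its "payload", one argument or row to a line. move_arm: Moves the arm, as the interface text tells. Its arguments: {"type":"object","properties":{"steps":{"type":"array"},"grip_force":{"type":"number"}},"required":["steps"]}

```bash
mkdir -p pics; ls
python3 - <<'E'
from workcell import arm
import cv2
for n in("top","side"):
    im=arm.snapshot(n); cv2.imwrite(f"pics/{n}0.png",im[...,::-1])
    c=arm.camera_info(n); print(n,c)
print(arm.observe())
E
```

```text
pics
top {'mtx': array([[586.0892758 ,   0.        , 326.95856786],
       [  0.        , 586.0892758 , 233.23662719],
       [  0.        ,   0.        ,   1.        ]]), 'distortion': array([-0.05264255,  0.        ,  0.        ,  0.        ,  0.        ]), 'R': array([[ 0.00729403, -0.9998741 , -0.0140922 ],
       [-0.99703227, -0.00619179, -0.07673532],
       [ 0.07663841,  0.01461008, -0.9969519 ]]), 't': array([  51.37438651,  554.38489921, 1346.14838637])}
side {'mtx': array([[551.44643708,   0.        , 319.89506821],
       [  0.        , 551.44643708, 244.21797604],
       [  0.        ,   0.        ,   1.        ]]), 'distortion': array([-0.01926952,  0.        ,  0.        ,  0.        ,  0.        ]), 'R': array([[-0.93031389, -0.36659355, -0.01119056],
       [-0.19532351,  0.52104083, -0.83088217],
       [ 0.31042678, -0.77079545, -0.55633586]]), 't': array([ 507.46912045,  129.66948363, 1181.02351302])}
{'time_s': 0.1, 'qpos': array([-1.14040498e+00,  3.53604406e-01,  1.63401338e+00, -2.31296395e-05,
        1.15519100e+00, -2.38083987e-03]), 'dq': array([ 0.00112084, -0.00177399, -0.00126016, -0.00023351, -0.00150304,
       -0.00092366]), 'joint_efforts': array([-3.14560139e-04, -5.94904912e+01, -3.34929907e+01,  6.99080550e-02,
        1.83552940e-02, -3.09842051e-05]), 'tool_pos': array([ 261.99383091, -567.09342498,  302.04260546]), 'orientation': array([ 9.76678552e-01,  2.14705930e-01, -1.39475006e-04, -5.91950786e-04]), 'force': array([ 0.62567914, -0.35320504, -0.65973295]), 'torque': array([-0.01045945,  0.01857829, -0.05222247]), 'opening': 1.003905061827547}
```

View pics/top0.png

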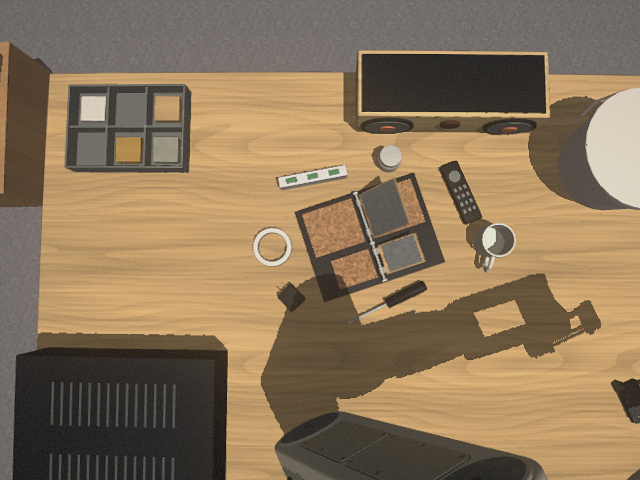

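View pics/side0.png

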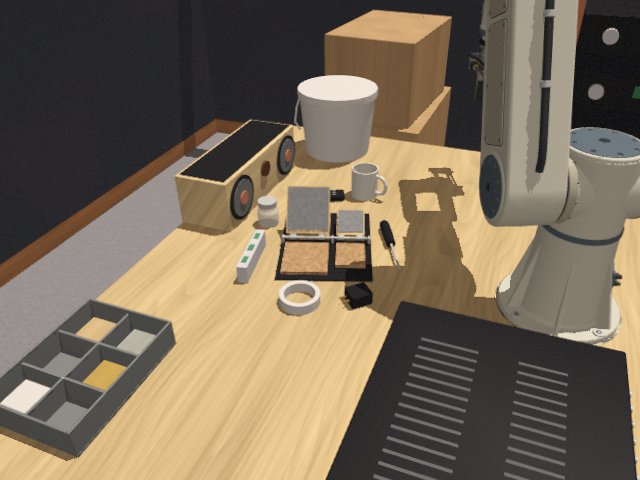

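Run:
```python
import cv2,numpy as np
a=cv2.imread("pics/top0.png")[130:320,240:530]; b=cv2.imread("pics/side0.png")[170:320,230:420]
cv2.imwrite("pics/c1.png",cv2.resize(a,None,fx=2.75,fy=2.75,interpolation=cv2.INTER_CUBIC))
cv2.imwrite("pics/c2.png",cv2.resize(b,None,fx=4,fy=4,interpolation=cv2.INTER_CUBIC))
```

```text
(no output)
```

View pics/c1.png

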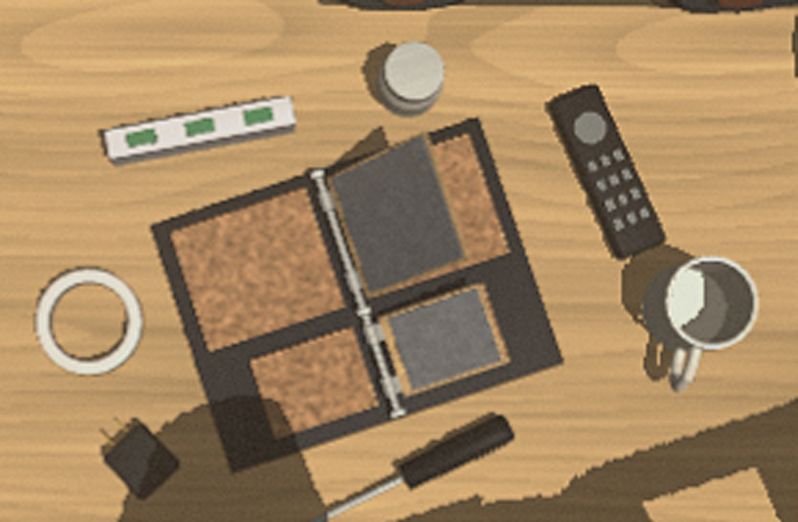

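View pics/c2.png

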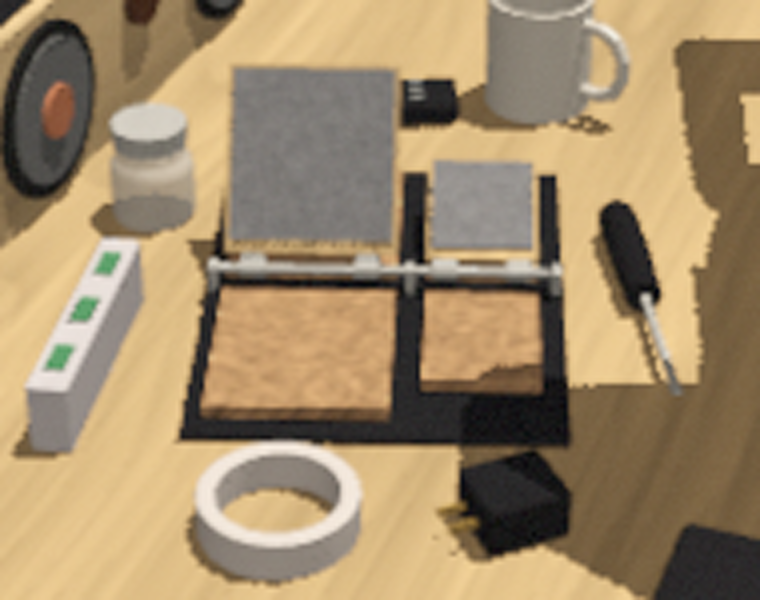

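```bash
cat > h.py <<'E'
from workcell import arm
import cv2, numpy as np
from scipy.optimize import least_squares
from scipy.spatial.transform import Rotation as Ro
def proj(n,X):
    c=arm.camera_info(n); 
    return cv2.projectPoints(np.array(X,float).reshape(-1,1,3),cv2.Rodrigues(c["R"])[0],c["t"],c["mtx"],c["distortion"])[0].reshape(-1,2)
def B(p,pts): # book frame -> world
    P=np.array(pts,float); c,s=np.cos(p[2]),np.sin(p[2])
    return np.c_[p[0]+c*P[:,0]-s*P[:,1],p[1]+s*P[:,0]+c*P[:,1],P[:,2]]
def leaf(a,r,x): return [x,-r*np.cos(a),22+r*np.sin(a)]
E
python3 - <<'E'
from h import *
t=lambda L:np.array(L)/2.75+[240,130]; s=lambda L:np.array(L)/4.+[230,170]
tc=t([(152,226),(477,118),(563,362),(233,472)]); tb=[(112.5,150,2),(112.5,-150,2),(-112.5,-150,2),(-112.5,150,2)]
tl=t([(428,134),(467,258),(484,286),(510,360)]); sl=s([(231,67),(397,69),(432,161),(531,163)])
sc=s([(181,439),(569,443)]); sb=[(112.5,150,2),(-112.5,150,2)]
def lv(p): return [leaf(p[3],130,100),leaf(p[3],130,-8),leaf(p[4],100,-26),leaf(p[4],100,-96)]
f=lambda p:np.r_[proj("top",B(p,tb+lv(p)))-np.r_[tc,tl],proj("side",B(p,sb+lv(p)))-np.r_[sc,sl]].ravel()
r=least_squares(f,[450,-50,.3,1,.4],x_scale=[100,100,1,1,1]); print(r.x,np.round(r.fun.reshape(-1,2),1).tolist())
p=r.x; print(B(p,lv(p)).round(),B(p,[(46,0,22)]).round())
# spheres of obstacles
def ray(n,uv,z):
    return least_squares(lambda q:(proj(n,[q[0],q[1],z])-uv).ravel(),[500,0]).x.round()
for nm,uv,z in[("jar",(413,70),70),("level a",(105,135),45),("level b",(292,105),45),("tape",(90,322),25),("mug",(711,303),85),("remote top",(575,95),18),("scr",(500,425),25),("adapter",(140,455),32)]:
    print(nm,ray("top",t([uv])[0],z))
E
```

```text
[ 5.47055776e+02 -4.51884993e+01  3.30903225e-01  8.48955143e-01
  1.83127777e-01] [[-0.9, 0.2], [0.3, -0.4], [0.4, 0.3], [-0.3, 1.1], [-0.6, -1.3], [1.5, 0.3], [-1.4, -1.0], [-0.9, 0.9], [-0.7, -1.0], [0.7, -0.2], [-0.4, -1.6], [0.8, -1.6], [-0.9, 0.2], [1.1, 0.0]]
[[ 670.  -94.  120.]
 [ 567. -129.  120.]
 [ 554. -147.   40.]
 [ 488. -169.   40.]] [[591. -30.  22.]]
jar [729. -88.]
level a [677. 169.]
level b [703.  11.]
tape [521. 181.]
mug [ 536. -328.]
remote top [ 719. -232.]
scr [ 436. -165.]
adapter [409. 137.]
```

Call:
{"api": "move_arm", "payload": {
  "steps": [
    {"x": 0.92, "y": -0.35, "az": -1, "fingers": 0},
    {"x": 0.95, "y": -0.25, "az": -1, "fingers": 0},
    {"x": 1, "y": -0.15, "az": -1, "fingers": 0},
    {"x": 1, "y": -0.1, "az": -1, "fingers": 0},
    {"x": 1, "y": 0, "az": -1, "fingers": 0}
  ]
}}

```text
schema error: expected keys x, y, z, ax, ay, az, fingers
```

Call:
{"api": "move_arm", "payload": {
  "steps": [
    {"x": 1, "y": 0.1, "az": -1, "fingers": 0},
    {"x": 1, "y": 0.15, "az": -1, "fingers": 0},
    {"x": 1, "y": 0.25, "az": -1, "fingers": 0},
    {"x": 0.95, "y": 0.35, "az": -1, "fingers": 0},
    {"x": 0.9, "y": 0.4, "az": -1, "fingers": 0}
  ]
}}

```text
schema error: expected keys x, y, z, ax, ay, az, fingers
```

Call:
{"api": "move_arm", "payload": {
  "steps": [
    {"x": 0.85, "y": 0.5, "az": -1, "fingers": 0},
    {"x": 0.8, "y": 0.55, "az": -1, "fingers": 0},
    {"x": 0.75, "y": 0.65, "az": -1, "fingers": 0},
    {"x": 0.7, "y": 0.7, "az": -1, "fingers": 0},
    {"x": 0.6, "y": 0.8, "az": -1, "fingers": 0}
  ]
}}

```text
schema error: expected keys x, y, z, ax, ay, az, fingers
```

```bash
cat >> h.py <<'E'
P=[547.06,-45.19,0.3309]
def st():
    o=arm.observe(); R=Ro.from_quat(o["orientation"]).as_matrix(); tip=o["tool_pos"]+88*R[:,2]
    c,s=np.cos(P[2]),np.sin(P[2]); d=tip-[P[0],P[1],0]
    print("t",round(o["time_s"],2),"tip book",np.round([c*d[0]+s*d[1],-s*d[0]+c*d[1],d[2]],1),"axes in book\n",(np.array([[c,s,0],[-s,c,0],[0,0,1]])@R).round(3),"F",o["force"].round(1),"op",round(o["opening"],2),"q",o["qpos"].round(2))
E
python3 -c "
from h import *
st()"
```

```text
t 0.1 tip book [-439.2 -400.9  214. ] axes in book
 [[ 0.995  0.102 -0.   ]
 [ 0.102 -0.995  0.001]
 [-0.    -0.001 -1.   ]] F [ 0.6 -0.4 -0.7] op 1.0 q [-1.14  0.35  1.63 -0.    1.16 -0.  ]
```

Call:
{"api": "move_arm", "payload": {
  "steps": [
    {"x": 0.92, "y": -0.35, "z": 0, "ax": 0, "ay": 0, "az": -1, "fingers": 0},
    {"x": 0.95, "y": -0.25, "z": 0, "ax": 0, "ay": 0, "az": -1, "fingers": 0},
    {"x": 1, "y": -0.15, "z": 0, "ax": 0, "ay": 0, "az": -1, "fingers": 0},
    {"x": 1, "y": -0.1, "z": 0, "ax": 0, "ay": 0, "az": -1, "fingers": 0},
    {"x": 1, "y": 0, "z": 0, "ax": 0, "ay": 0, "az": -1, "fingers": 0}
  ]
}}

```text
time_s: 0.6
tool_pos: [351.1, -478.8, 302.3]
orientation: [0.906, 0.423, -0.0, -0.0]
force: [-0.3, 0.4, -0.9]
opening: 0.588
```

Call:
{"api": "move_arm", "payload": {
  "steps": [
    {"x": 1, "y": 0.1, "z": 0, "ax": 0, "ay": 0, "az": -1, "fingers": 0},
    {"x": 1, "y": 0.15, "z": 0, "ax": 0, "ay": 0, "az": -1, "fingers": 0},
    {"x": 1, "y": 0.25, "z": 0, "ax": 0, "ay": 0, "az": -1, "fingers": 0},
    {"x": 0.95, "y": 0.35, "z": 0, "ax": 0, "ay": 0, "az": -1, "fingers": 0},
    {"x": 0.9, "y": 0.4, "z": 0, "ax": 0, "ay": 0, "az": -1, "fingers": 0}
  ]
}}

```text
time_s: 1.1
tool_pos: [439.9, -389.1, 302.4]
orientation: [0.793, 0.609, -0.0, -0.0]
force: [0.5, 0.4, -0.0]
opening: 0.154
```

Call:
{"api": "move_arm", "payload": {
  "steps": [
    {"x": 0.85, "y": 0.5, "z": 0, "ax": 0, "ay": 0, "az": -1, "fingers": 0},
    {"x": 0.8, "y": 0.55, "z": 0, "ax": 0, "ay": 0, "az": -1, "fingers": 0},
    {"x": 0.75, "y": 0.65, "z": 0, "ax": 0, "ay": 0, "az": -1, "fingers": 0},
    {"x": 0.7, "y": 0.7, "z": 0, "ax": 0, "ay": 0, "az": -1, "fingers": 0},
    {"x": 0.6, "y": 0.8, "z": 0, "ax": 0, "ay": 0, "az": -1, "fingers": 0}
  ]
}}

```text
time_s: 1.6
tool_pos: [528.5, -303.4, 302.3]
orientation: [0.643, 0.766, -0.0, -0.0]
force: [0.2, -0.5, -0.5]
opening: 0.002
```

```bash
python3 -c "
from h import *
st()"
```

```text
t 1.6 tip book [-101.5 -238.1  214.3] axes in book
 [[ 0.156  0.988 -0.001]
 [ 0.988 -0.156  0.001]
 [ 0.001 -0.001 -1.   ]] F [ 0.2 -0.5 -0.5] op 0.0 q [-0.52  0.33  1.67 -0.    1.14 -0.7 ]
```

Call:
{"api": "move_arm", "payload": {
  "steps": [
    {"x": 0.8, "y": 0.9, "z": 0, "ax": 0, "ay": 0, "az": -1, "fingers": 0},
    {"x": 0.8, "y": 1, "z": 0, "ax": 0, "ay": 0, "az": -0.8, "fingers": 0},
    {"x": 0.8, "y": 1, "z": 0, "ax": 0, "ay": 0, "az": 0, "fingers": 0},
    {"x": 0.8, "y": 1, "z": 0, "ax": 0, "ay": 0, "az": 0, "fingers": 0},
    {"x": 0.8, "y": 1, "z": 0, "ax": 0, "ay": 0, "az": 0, "fingers": 0}
  ]
}}

```text
time_s: 2.1
tool_pos: [618.0, -172.9, 302.3]
orientation: [0.582, 0.813, -0.0, -0.0]
force: [0.3, -0.5, 0.3]
opening: 0.004
```

Call:
{"api": "move_arm", "payload": {
  "steps": [
    {"x": 0, "y": 1, "z": 0, "ax": 0, "ay": 0, "az": 0, "fingers": 0},
    {"x": 0, "y": 0, "z": 0, "ax": 0, "ay": 0, "az": 0, "fingers": 0}
  ]
}}

```text
time_s: 2.3
tool_pos: [643.2, -164.3, 302.2]
orientation: [0.581, 0.814, 0.0, 0.0]
force: [-0.6, -1.3, 0.1]
opening: 0.007
```

```bash
python3 -c "
from h import *
im=arm.snapshot('side');cv2.imwrite('pics/s1.png',cv2.resize(im[100:340,200:440,::-1],None,fx=2.4,fy=2.4))
st()"
```

```text
t 2.35 tip book [  50.6 -144.3  214. ] axes in book
 [[ 0.001  1.    -0.001]
 [ 1.    -0.001  0.   ]
 [ 0.    -0.001 -1.   ]] F [-1.  -0.6  0.1] op 0.01 q [-0.25  0.41  1.55 -0.    1.18 -0.58]
```

View pics/s1.png

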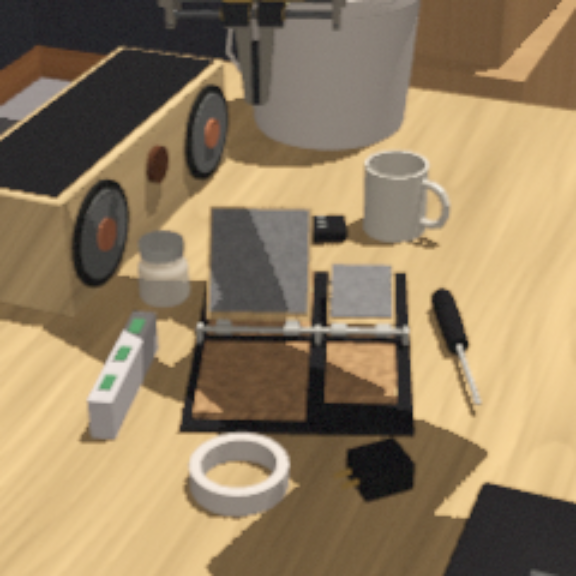

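Call:
{"api": "move_arm", "payload": {
  "steps": [
    {"x": 0, "y": -0.2, "z": 1, "ax": 0, "ay": 0, "az": 0, "fingers": 0},
    {"x": 0, "y": 0, "z": 1, "ax": 0, "ay": 0, "az": 0, "fingers": 0},
    {"x": 0, "y": 0, "z": 1, "ax": 0, "ay": 0, "az": 0, "fingers": 0},
    {"x": 0, "y": 0, "z": 1, "ax": 0, "ay": 0, "az": 0, "fingers": 0},
    {"x": 0, "y": 0, "z": 1, "ax": 0, "ay": 0, "az": 0, "fingers": 0}
  ]
}}

```text
time_s: 2.85
tool_pos: [635.3, -168.5, 176.6]
orientation: [0.582, 0.813, -0.0, -0.0]
force: [0.7, 0.1, 0.6]
opening: 0.001
```

Call:
{"api": "move_arm", "payload": {
  "steps": [
    {"x": 0.4, "y": 0, "z": 0.6, "ax": 0, "ay": 0, "az": 0, "fingers": 0},
    {"x": 0.6, "y": 0, "z": 0, "ax": 0, "ay": 0, "az": 0, "fingers": 0},
    {"x": 0.6, "y": 0, "z": 0, "ax": 0, "ay": 0, "az": 0, "fingers": 0},
    {"x": 0.6, "y": 0, "z": -0.2, "ax": 0, "ay": 0, "az": 0, "fingers": 0},
    {"x": 0, "y": 0, "z": 0, "ax": 0, "ay": 0, "az": 0, "fingers": 0}
  ]
}}

```text
time_s: 3.35
tool_pos: [619.0, -113.9, 169.8]
orientation: [0.582, 0.814, 0.001, 0.001]
force: [-0.4, 0.3, 0.2]
opening: 0.005
```

```bash
python3 -c "
from h import *
st()"
```

```text
t 3.35 tip book [ 45.8 -88.4  81.8] axes in book
 [[ 0.001  1.     0.002]
 [ 1.    -0.001 -0.001]
 [-0.001  0.002 -1.   ]] F [-0.4  0.3  0.2] op 0.0 q [-0.18  0.51  1.73  0.    0.91 -0.51]
```

Call:
{"api": "move_arm", "payload": {
  "steps": [
    {"x": 0.6, "y": 0, "z": -0.3, "ax": 0, "ay": 0, "az": 0, "fingers": 0},
    {"x": 0.6, "y": 0, "z": -0.3, "ax": 0, "ay": 0, "az": 0, "fingers": 0},
    {"x": 0.6, "y": 0, "z": -0.2, "ax": 0, "ay": 0, "az": 0, "fingers": 0},
    {"x": 0.6, "y": 0, "z": -0.2, "ax": 0, "ay": 0, "az": 0, "fingers": 0},
    {"x": 0.5, "y": 0, "z": -0.2, "ax": 0, "ay": 0, "az": 0, "fingers": 0}
  ]
}}

```text
time_s: 3.85
tool_pos: [594.5, -45.3, 197.9]
orientation: [0.582, 0.813, -0.0, -0.0]
force: [0.1, -0.8, -0.1]
opening: 0.003
```

```bash
python3 -c "
from h import *
im=arm.snapshot('side');cv2.imwrite('pics/s2.png',cv2.resize(im[100:340,200:440,::-1],None,fx=2.4,fy=2.4))
st()"
```

```text
t 3.9 tip book [ 45.  -14.3 110.5] axes in book
 [[ 0.002  1.    -0.   ]
 [ 1.    -0.002  0.001]
 [ 0.001 -0.    -1.   ]] F [-0.2  0.8  0.7] op 0.0 q [-0.08  0.43  1.78  0.    0.93 -0.41]
```

View pics/s2.png

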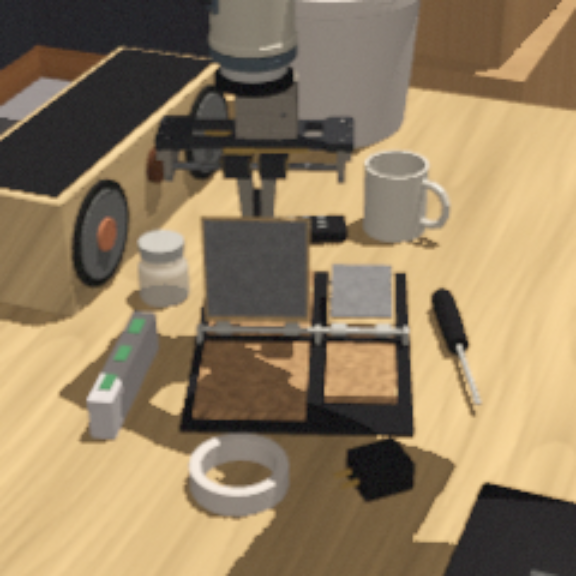

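Call:
{"api": "move_arm", "payload": {
  "steps": [
    {"x": 0.6, "y": 0, "z": 0.05, "ax": 0, "ay": 0, "az": 0, "fingers": 0},
    {"x": 0.6, "y": 0, "z": 0.15, "ax": 0, "ay": 0, "az": 0, "fingers": 0},
    {"x": 0.6, "y": 0, "z": 0.2, "ax": 0, "ay": 0, "az": 0, "fingers": 0},
    {"x": 0.5, "y": 0, "z": 0.35, "ax": 0, "ay": 0, "az": 0, "fingers": 0},
    {"x": 0.45, "y": 0, "z": 0.4, "ax": 0, "ay": 0, "az": 0, "fingers": 0}
  ]
}}

```text
time_s: 4.4
tool_pos: [572.7, 19.4, 168.0]
orientation: [0.582, 0.813, -0.0, -0.0]
force: [0.3, -0.4, 0.8]
opening: 0.001
```

```bash
python3 -c "
from h import *
im=arm.snapshot('side');cv2.imwrite('pics/s3.png',cv2.resize(im[100:340,200:440,::-1],None,fx=2.4,fy=2.4))
st()
for a in (90,120,140,150): print(a,((proj('side',B(P,[leaf(np.radians(a),130,100),leaf(np.radians(a),130,-8)]))-[200,100])*2.4).round().tolist())"
```

```text
t 4.45 tip book [43.9 54.3 78.2] axes in book
 [[ 0.002  1.    -0.003]
 [ 1.    -0.002  0.002]
 [ 0.002 -0.003 -1.   ]] F [-1.6  0.1 -1.5] op 0.0 q [ 0.03  0.44  1.86  0.    0.85 -0.3 ]
90 [[200.0, 216.0], [310.0, 217.0]]
120 [[194.0, 264.0], [307.0, 266.0]]
140 [[192.0, 309.0], [306.0, 311.0]]
150 [[192.0, 333.0], [306.0, 335.0]]
```

View pics/s3.png

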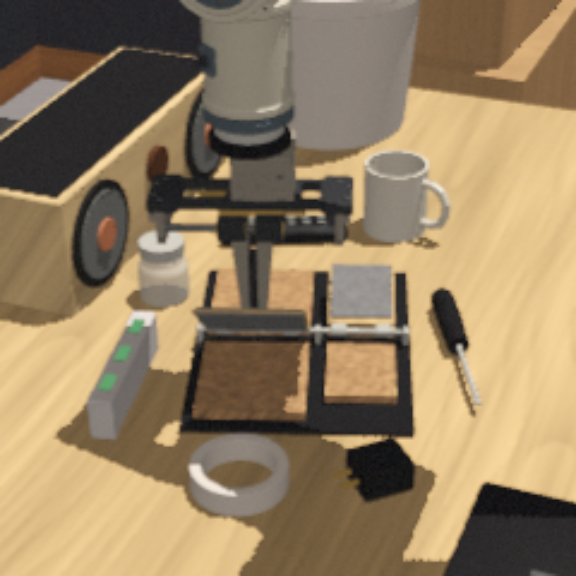

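Call:
{"api": "move_arm", "payload": {
  "steps": [
    {"x": 0.5, "y": 0, "z": 0.45, "ax": 0, "ay": 0, "az": 0, "fingers": 0},
    {"x": 0.4, "y": 0, "z": 0.5, "ax": 0, "ay": 0, "az": 0, "fingers": 0},
    {"x": 0.3, "y": 0, "z": 0.55, "ax": 0, "ay": 0, "az": 0, "fingers": 0},
    {"x": 0.2, "y": 0, "z": 0.4, "ax": 0, "ay": 0, "az": 0, "fingers": 0},
    {"x": 0, "y": 0, "z": 0, "ax": 0, "ay": 0, "az": 0, "fingers": 0}
  ]
}}

```text
time_s: 4.95
tool_pos: [560.8, 51.8, 119.5]
orientation: [0.582, 0.813, -0.001, -0.001]
force: [0.6, -0.2, -0.3]
opening: 0.006
```

```bash
python3 -c "
from h import *
st()"
```

```text
t 4.95 tip book [44.2 87.3 31.5] axes in book
 [[ 0.002  1.    -0.003]
 [ 1.    -0.002  0.001]
 [ 0.001 -0.003 -1.   ]] F [ 0.6 -0.2 -0.3] op 0.01 q [ 0.09  0.5   1.9   0.    0.75 -0.24]
```

Call:
{"api": "move_arm", "payload": {
  "steps": [
    {"x": 0, "y": 0, "z": 0.15, "ax": 0, "ay": 0, "az": 0, "fingers": 0},
    {"x": 0, "y": 0, "z": 0.1, "ax": 0, "ay": 0, "az": 0, "fingers": 0},
    {"x": 0, "y": 0, "z": 0, "ax": 0, "ay": 0, "az": 0, "fingers": 0}
  ]
}}

```text
time_s: 5.25
tool_pos: [562.2, 51.0, 115.2]
orientation: [0.582, 0.813, 0.0, 0.0]
force: [-0.8, 0.3, 0.3]
opening: 0.003
```

Call:
{"api": "move_arm", "payload": {
  "steps": [
    {"x": 0, "y": 0, "z": 0.05, "ax": 0, "ay": 0, "az": 0, "fingers": 0},
    {"x": 0, "y": 0, "z": 0, "ax": 0, "ay": 0, "az": 0, "fingers": 0}
  ]
}}

```text
time_s: 5.45
tool_pos: [562.2, 51.1, 114.1]
orientation: [0.582, 0.813, 0.0, 0.0]
force: [0.1, -0.1, 0.9]
opening: 0.007
```

Call:
{"api": "move_arm", "payload": {
  "steps": [
    {"x": 0, "y": 0, "z": 0.05, "ax": 0, "ay": 0, "az": 0, "fingers": 0},
    {"x": 0, "y": 0, "z": 0, "ax": 0, "ay": 0, "az": 0, "fingers": 0}
  ]
}}

```text
time_s: 5.65
tool_pos: [562.3, 51.2, 113.9]
orientation: [0.582, 0.813, 0.0, 0.0]
force: [-3.4, -1.7, 12.6]
opening: 0.005
```

Call:
{"api": "move_arm", "payload": {
  "steps": [
    {"x": 0, "y": 0, "z": 0.04, "ax": 0, "ay": 0, "az": 0, "fingers": 0},
    {"x": 0, "y": 0, "z": 0, "ax": 0, "ay": 0, "az": 0, "fingers": 0},
    {"x": 0, "y": 0, "z": 0, "ax": 0, "ay": 0, "az": 0, "fingers": 0},
    {"x": 0, "y": 0, "z": 0, "ax": 0, "ay": 0, "az": 0, "fingers": 0}
  ]
}}

```text
time_s: 6.05
tool_pos: [562.3, 51.2, 113.7]
orientation: [0.582, 0.813, 0.0, 0.0]
force: [-6.3, -1.3, 23.1]
opening: 0.001
```

Call:
{"api": "move_arm", "payload": {
  "steps": [
    {"x": 0, "y": 0, "z": -0.3, "ax": 0, "ay": 0, "az": 0, "fingers": 0},
    {"x": 0, "y": 0, "z": -1, "ax": 0, "ay": 0, "az": 0, "fingers": 0},
    {"x": 0, "y": 0, "z": -1, "ax": 0, "ay": 0, "az": 0, "fingers": 0},
    {"x": 0, "y": 0, "z": -1, "ax": 0, "ay": 0, "az": 0, "fingers": 0},
    {"x": 0, "y": 0, "z": -1, "ax": 0, "ay": 0, "az": 0, "fingers": 0}
  ]
}}

```text
time_s: 6.55
tool_pos: [561.9, 51.3, 220.3]
orientation: [0.582, 0.813, 0.0, 0.0]
force: [0.7, 0.4, 0.0]
opening: 0.004
```

Call:
{"api": "move_arm", "payload": {
  "steps": [
    {"x": -1, "y": -1, "z": -1, "ax": 0, "ay": 0, "az": 0, "fingers": 0},
    {"x": -1, "y": -1, "z": -1, "ax": 0, "ay": 0, "az": 0, "fingers": 0},
    {"x": -1, "y": -1, "z": 0, "ax": 0, "ay": 0, "az": 0, "fingers": 0},
    {"x": -1, "y": -1, "z": 0, "ax": 0, "ay": 0, "az": 0, "fingers": 0},
    {"x": -1, "y": -1, "z": 0, "ax": 0, "ay": 0, "az": 0, "fingers": 0}
  ]
}}

```text
time_s: 7.05
tool_pos: [483.3, -108.4, 269.7]
orientation: [0.582, 0.813, 0.0, 0.001]
force: [0.0, -0.1, 0.0]
opening: 0.002
```

Call:
{"api": "move_arm", "payload": {
  "steps": [
    {"x": -1, "y": -1, "z": 0, "ax": 0, "ay": 0, "az": 0, "fingers": 0},
    {"x": -1, "y": -1, "z": 0, "ax": 0, "ay": 0, "az": 0, "fingers": 0},
    {"x": -1, "y": -1, "z": 0, "ax": 0, "ay": 0, "az": 0, "fingers": 0},
    {"x": 0, "y": 0, "z": 0, "ax": 0, "ay": 0, "az": 0, "fingers": 0}
  ]
}}

```text
time_s: 7.45
tool_pos: [435.6, -205.1, 269.4]
orientation: [0.583, 0.812, -0.0, 0.0]
force: [0.8, -0.6, 0.4]
opening: 0.006
```

```bash
python3 -c "
from h import *
im=arm.snapshot('side');cv2.imwrite('pics/s4.png',cv2.resize(im[100:340,200:440,::-1],None,fx=2.5,fy=2.5))
st()
for a in (170,175,180): print(a,((proj('side',B(P,[leaf(np.radians(a),130,100),leaf(np.radians(a),130,-8)]))-[200,100])*2.5).round().tolist())"
```

```text
t 7.5 tip book [-156.2 -114.1  181.4] axes in book
 [[ 0.006  1.     0.   ]
 [ 1.    -0.006 -0.   ]
 [-0.     0.    -1.   ]] F [ 0.5  0.5 -0.2] op 0.01 q [-0.44  0.17  1.97 -0.    1.01 -0.76]
170 [[200.0, 395.0], [318.0, 397.0]]
175 [[201.0, 406.0], [318.0, 408.0]]
180 [[201.0, 417.0], [318.0, 419.0]]
```

View pics/s4.png

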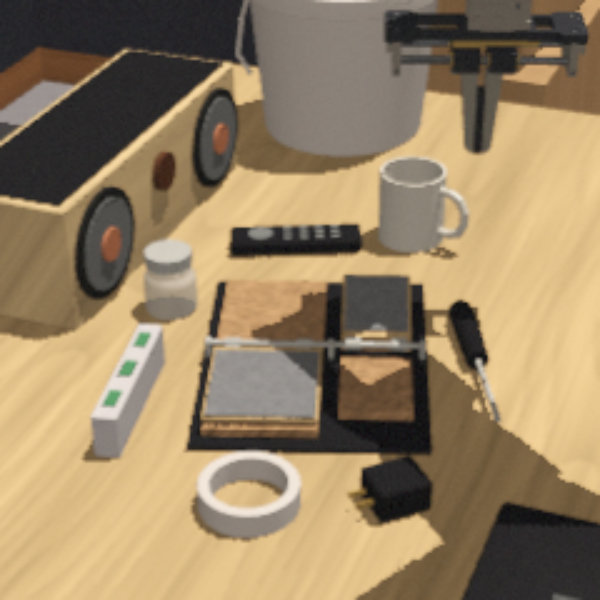

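The picture shows the wide leaf flat: its free edge is at row ~418, and 417–419 is predicted for 180°. The narrow leaf's edge is at row ~276, as before, and nothing around the book has moved.

```bash
python3 -c "
from workcell import arm
print(arm.close_job())"
```

```text
the job is handed in; nothing more can be done
None
```

The wide leaf now lies flat on the book's +y half, and the job was handed in at about 7.5 s of the 35 s allowed. I pushed the leaf from behind with closed, vertical fingertips, followed its arc past upright, pressed it onto its stop and drew the arm back clear.

- **Leaf flat:** the last press met firm resistance of 23 N with the tip about 25.7 mm above the table; a flat leaf's top should be at 25.5 mm. The final side picture puts the free edge within a pixel or two of its predicted place at 180°.
- **Neighbours:** the narrow leaf's edge and the loose things looked unmoved in the final picture. I checked this by eye and did not re-measure them.
- **Arm clear:** the tip is about 180 mm above the table, with no contact force on the tool.

No check failed. One thing disagrees slightly with the task text: my fit put the narrow leaf at 0.18 rad at the start, just under the stated 0.2 to 0.55, which I take to be measurement error. The hand-in gave no verdict.

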